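# Seat the pump body on its pins, then hold the cover over the bolt holes

## Task

Get the steering pump ready for bolting up: lower the loose T-shaped pump body onto the two locating pins of the dark housing, outlines matching and fully home (don't drop it), and let go of it. Then take the T-shaped cover plate by its boss and hold it level, hovering about 15 mm above the body with its outline the same way round and its three holes lined up over the three threaded holes, without ever touching the body with it. Finish while still holding the cover there, quite still, and leave the other things on the bench alone.

Things in the scene. Friction and masses are not known exactly. Their poses are not given: they have to be found in the camera images.
- housing: Dark cast pump housing fixed to the bench: a 170 x 130 x 12 mm foot plate carrying a block with T outline (head x -60..-30, y -45..45; stem x -30..60, y -25..25) (mm), stem end towards +x. Flat top 45 mm above the bench with two locating pins on it. Origin: on the bench surface, at x = y = 0 of the outline; z up.
- housing_top (a point): Point on the housing's flat top, straight above the housing's origin (45 mm up); the pump body's origin comes to lie here when it is seated.
- housing_nose (a point): Point on the housing's flat top at x +49, y 0 mm (by the stem end); the pump body's stem-end threaded hole comes to lie 40 mm above it.
- pin0 (a point): Tip of the locating pin in the head, at x -45, y +12, z 57 mm of the housing; pin 9 mm in diameter, 12 mm tall, tapered tip.
- pin1 (a point): Tip of the locating pin in the stem, at x +28, y -12, z 57 mm of the housing; same size.
- pump_body: Loose aluminium block, flat on the bench right way up, 0.35-0.65 kg, 40 mm high, T outline (head x -60..-30, y -45..45; stem x -30..60, y -25..25). Origin: underside, x = y = 0 of the outline; z up. Below: two blind pin holes (11 mm wide, 16 deep). On top: three threaded holes (9 mm wide, 24 deep), a flat dark round rotor face. Grip it across the 50 mm wide stem, x -10..40. Weight balances near x -10.
- pinhole0 (a point): Mouth of the pin hole in the underside at x -45, y +12 mm of the pump body; goes on pin0.
- pinhole1 (a point): Mouth of the pin hole in the underside at x +28, y -12 mm of the pump body; goes on pin1.
- thread0 (a point): Mouth of the threaded hole in the pump body's top, at x -45, y +34, z 40 mm of the pump body.
- thread1 (a point): Mouth of the threaded hole at x -45, y -34, z 40 mm of the pump body.
- thread2 (a point): Mouth of the threaded hole near the stem end, at x +49, y 0, z 40 mm of the pump body.
- cover: Loose aluminium plate, flat on the bench right way up, 0.21-0.39 kg, 8 mm thick, T outline (head x -60..-30, y -45..45; stem x -30..60, y -25..25), three 13 mm through holes, a rectangular boss on top (x -26..10, y -15..15, z 8..46): grip it across its 30 mm width (along y). Origin: underside, x = y = 0 of the outline; z up.
- boss_top (a point): Centre of the boss's top face, x -8, y 0, z 46 mm of the cover.
- coverhole0 (a point): Centre of the cover's hole at x -45, y +34 mm, at its underside; belongs over thread0.
- coverhole1 (a point): Centre of the cover's hole at x -45, y -34 mm, at its underside; belongs over thread1.
- coverhole2 (a point): Centre of the cover's hole near the stem end, x +49, y 0 mm, at its underside; belongs over thread2.
- bearing: bystander: steel ball-bearing ring, 62 mm across, 16 mm high; to be left alone. Origin at its underside.
- cap: bystander: round aluminium cap, 64 mm across, 26 mm high; to be left alone. Origin at its underside.
- grease_pot: bystander: white jar with black lid, 54 mm across, 55 mm high; to be left alone. Origin at its underside.
- piston: bystander: steel spool piston standing up, 44 mm across, 50 mm high; to be left alone. Origin at its underside.
- screwdriver: bystander: screwdriver, 200 mm long, green handle; to be left alone. Origin at its underside.
- wrench: bystander: steel wrench, 180 mm long; to be left alone. Origin at its underside.
- tie_rod_end: bystander: dark steel ball-joint end with an 84 mm long shank, 40 mm high; to be left alone. Origin at its underside.
Things that resemble listed ones, but are neither listed nor needed, are in the scene too. Leave any blue, green or pink look-alike of the cover alone.

How it is judged:
On the way:
1. the pump body sits fully home on the housing's pins, outlines matching, and has been let go (horizontal distance between pump_body and housing_top below 0.0035 m and horizontal distance between thread2 and housing_nose below 0.005 m and z of pump_body in the frame of housing between 0.0425 and 0.0475 m and angle between pump_body's own z axis and vertical below 0.04 rad and contact force between pump_body and the fingers below 0.1 N), for 0.2 s.
At the end, for the whole second after the job is handed in: Body still home on the pins (datum within 3.5 mm, stem-end hole 5 mm, height 2.5 mm, tilt 0.04 rad). Cover held in the fingers, still, tilt under 0.07 rad, underside 6 to 28 mm above the body, touching neither body nor housing, each hole within 3.5 mm of its thread seen from above (horizontal distance between pump_body and housing_top below 0.0035 m and horizontal distance between thread2 and housing_nose below 0.005 m and z of pump_body in the frame of housing between 0.0425 and 0.0475 m and angle between pump_body's own z axis and vertical below 0.04 rad and horizontal distance between coverhole0 and thread0 below 0.0035 m and horizontal distance between coverhole1 and thread1 below 0.0035 m and horizontal distance between coverhole2 and thread2 below 0.0035 m and z of cover in the frame of pump_body between 0.046 and 0.068 m and angle between cover's own z axis and vertical below 0.07 rad and height (world z) of boss_top above 0.13 m and contact force between cover and the fingers above 1 N and contact force between cover and pump_body below 0.1 N and contact force between cover and housing below 0.1 N and linear speed of cover below 0.015 m/s); the arm keeps its last pose, push and grip.
It fails at once if the cover plate touches the pump body (contact force between cover and pump_body above 0.5 N).
It fails at once if the pump body is dropped: let go over the housing more than 20 mm above home (horizontal distance between pump_body and housing_top below 0.06 m and z of pump_body in the frame of housing above 0.065 m and contact force between pump_body and the fingers below 0.01 N).
It fails at once if a bystander is pushed more than 30 mm (distance of any of bearing, cap, grease_pot, piston, screwdriver, wrench, tie_rod_end from where it was at the start of the episode above 0.03 m).
It also fails if it takes over 64 s, if anything falls off the work surface, if the arm or the gripper's body presses on something with over 40 N, if the wrist force passes 120 N, or if a joint passes its speed limit or range.

## Robot

A 6-joint arm with a two-finger parallel gripper is mounted at the origin on the work surface. World frame = base frame: x ahead of the robot, y to its left, z up, the work surface at z = 0. Lengths are in m, angles in rad, forces in N, time in s.
With the tool pointing down it reaches from about 0.325 to 0.775 m from the base axis. Payload 5.5 kg.
Tool frame: the origin (TCP) lies between the finger pads; the fingertips stand 17 mm ahead of it and the grasp point (between the pads) lies 2 mm behind it (robot.tips_ahead is the distance from the TCP to the fingertips, in m); z points along the fingers, y is the direction in which the jaws open and shut (so a half turn about z gives the same grasp; the last joint's range is limited). The gripper opens to 88 mm and grips with 3 to 60 N. Pads are 20 mm wide; open, the fingers measure 115 mm over their backs; the gripper's body (75 mm by 178 mm) begins 61 mm behind the grasp point.
Start: joints at [-1.28, 0.091, 1.231, -0, 1.82, -0.057], TCP at [0.204, -0.564, 0.24] pointing down, gripper open.
Joint ranges: [-2.87, 2.87], [-0.86, 2.18], [0.17, 2.46], [-1.51, 4.65], [0.06, 2.69], [-2.65, 2.65]. Speed limits (rad/s): [2.57, 2.57, 3.01, 3.14, 3.14, 3.14].

## Interface

Orientations are given as a unit quaternion [w, x, y, z].
In Python, from bench import robot, jaws, inverse_kinematics, camera, get_calibration, workorder, sensors gives the robot as it stands. Calls block until the motion is done:
- robot.movep(position, orientation): joint-space move of the TCP to a pose.
- robot.move_l(position, vel=0.15, ori=None, stop_force=None): straight line of the TCP; ori=None keeps the orientation; vel is the mean speed in m/s. With stop_force (N) it stops when the force on the tool has changed by that much, and returns True; else False.
- robot.move_joints(angles): joint-space move.
- jaws.gripper_to(opening, newtons=None): finger opening in m; newtons is the grip in N (None keeps the last); returns when the fingers have stopped.
- robot.sleep(seconds).
- inverse_kinematics(position, orientation): joint angles nearest the present ones, or None.
- camera(name): name is "scene" or "side" or "wrist"; returns (picture, depth): 400x640x3 uint8, red, green, blue; 400x640 float32, m along the optical axis (not along the pixel's ray), 0 where there is no reading.
- get_calibration(name): a dict with "mtx" (3x3 intrinsics, pixels), "T" (4x4, takes a point from camera to world coordinates). Camera axes: x right, y down, z forward; pixel columns grow to the right and rows downward; lengths in m; the calibration is good to about 2 mm. A picture is of the moment at which its call begins: read the wrist's pose just before it. get_calibration takes no time and is no camera call; for the wrist camera it gives the pose at the moment of the call.
A pose or a line that the arm cannot do raises robot.MotionError and nothing moves.
- workorder.job_done(): hands the job in, once; it reports no verdict.
Readings, each from a call of its own:
- sensors.get_time(): time.
- sensors.get_qpos(): joint angles.
- sensors.get_dq(): joint speeds.
- sensors.get_joint_torque(): joint torques, N m.
- sensors.get_ee_pos(): TCP position.
- sensors.get_tcp_rot(): TCP orientation.
- sensors.get_contact_force(): force on the tool from outside, world axes, zero at the start.
- sensors.get_wrist_torque(): the same for the moment, N m.
- sensors.get_width(): finger opening in m.
Only numpy, scipy, OpenCV 4.12 (cv2) and the standard library are available. Lean on these libraries where they do the work, as an engineer would, in place of code of your own. Each camera call takes 0.05 s, during which the arm holds its last target. There are 200 camera calls.

## Working session

There is one attempt and no reset: what is moved stays moved. The work goes in short steps, each a Python script; the robot and the scene stay as the last script left them, time stands still between calls to the robot, and variables do not carry over. Pictures are saved under pics/ and viewed, about 8 in all and at most 12, crops included, and the job is handed in when it is done.

```bash
ls; mkdir -p pics; python3 - <<'E'
from bench import *
import cv2,numpy as np
for n in ("scene","side"):
    p,d=camera(n); np.savez(f"pics/{n}0.npz",p=p,d=d)
    cv2.imwrite(f"pics/{n}0.png",p[...,::-1]); c=get_calibration(n); print(n,c["mtx"].tolist(),c["T"].round(4).tolist())
c=get_calibration("wrist"); print(c["mtx"].tolist(),c["T"].round(4).tolist(),sensors.get_time(),sensors.get_tcp_rot())
E
```

```text
pics
scene [[396.85265790813963, 0.0, 323.84627730828703], [0.0, 396.85265790813963, 197.23524781358964], [0.0, 0.0, 1.0]] [[0.5869, 0.646, -0.488, 1.0317], [0.8096, -0.4703, 0.3511, -0.3367], [-0.0027, -0.6012, -0.7991, 0.9023], [0.0, 0.0, 0.0, 1.0]]
side [[440.86802596339913, 0.0, 317.10260423012505], [0.0, 440.86802596339913, 204.2476555486009], [0.0, 0.0, 1.0]] [[0.6747, -0.4331, 0.5976, -0.4597], [-0.738, -0.3855, 0.5539, -0.8492], [-0.0095, -0.8148, -0.5797, 0.981], [0.0, 0.0, 0.0, 1.0]]
[[335.16137320296997, 0.0, 313.17568958964085], [0.0, 335.16137320296997, 196.85840865130214], [0.0, 0.0, 1.0]] [[0.3401, -0.9082, -0.2441, 0.2708], [-0.9404, -0.3287, -0.0872, -0.5404], [-0.001, 0.2592, -0.9658, 0.3837], [0.0, 0.0, 0.0, 1.0]] 0.1 [-8.63051899e-04  9.84916068e-01  1.73030589e-01 -1.00860632e-04]
```

View pics/scene0.png

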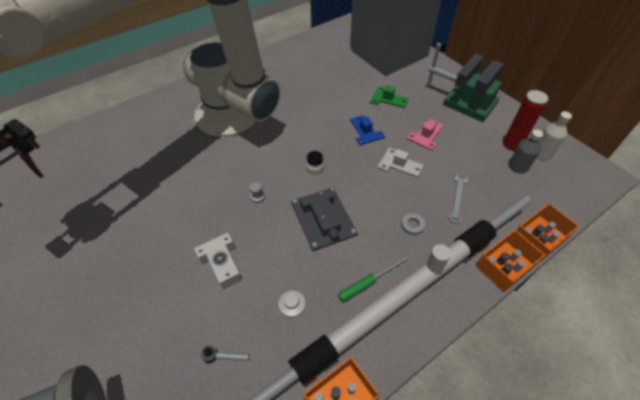

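View pics/side0.png

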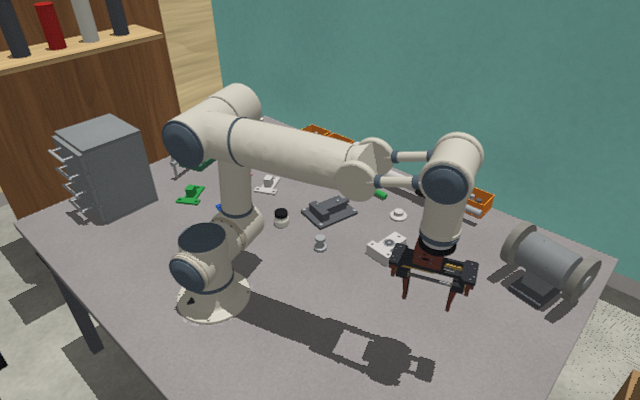

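The scene view shows the body at about (218,258) and the housing at (323,217). The cover candidates are silver (401,161), blue (367,129), green (388,97) and pink (427,134); silver fits, being aluminium while the coloured ones are excluded. Next I'll take wrist views over all three parts.

```bash
cat > h.py <<'E'
from bench import robot, jaws, inverse_kinematics, camera, get_calibration, workorder, sensors
import cv2,numpy as np
def down(a):  # tool x axis at world yaw a, pointing down; jaws open along a-90deg
    return np.array([0,np.cos(a/2),np.sin(a/2),0])
def ray(c,uv,z):
    uv=np.atleast_2d(np.asarray(uv,float)); r=np.c_[uv,np.ones(len(uv))]@np.linalg.inv(c["mtx"]).T@c["T"][:3,:3].T
    o=c["T"][:3,3]; return o+r*((z-o[2])/r[:,2])[:,None]
def world(c,d):
    v,u=np.mgrid[:d.shape[0],:d.shape[1]]; r=np.stack([u,v,np.ones_like(u)],-1)@np.linalg.inv(c["mtx"]).T
    return (r*d[...,None])@c["T"][:3,:3].T+c["T"][:3,3]
def shot(n,tag):
    c=get_calibration(n); p,d=camera(n); np.savez(f"pics/{tag}.npz",p=p,d=d,mtx=c["mtx"],T=c["T"]); cv2.imwrite(f"pics/{tag}.png",p[...,::-1]); return p,d,c
E
python3 - <<'E'
from h import *
c=get_calibration("scene")
g={k:ray(c,uv,z)[0] for k,uv,z in (("body",(219,257),.04),("housing",(323,216),.03),("cover",(400,161),.01))}
for k,v in g.items(): print(k,v.round(3),np.hypot(*v[:2]).round(3))
tiles=[]
for k in ("cover","housing","body"):
    v=g[k]; a=np.arctan2(v[1],v[0])+ (np.pi if 0 else 0)
    # choose yaw with joint solution and small j6
    best=None
    for b in np.arange(-np.pi,np.pi,.2):
        q=inverse_kinematics([v[0],v[1],.24],down(b))
        if q is not None and (best is None or abs(q[5])<abs(best[0][5])): best=(q,b)
    print(k,best[1],best[0].round(2)); robot.movep([v[0],v[1],.24],down(best[1])); robot.sleep(.2)
    p,d,cc=shot("wrist","w_"+k); tiles.append(p); print(sensors.get_time(),sensors.get_ee_pos())
cv2.imwrite("pics/tiles.png",cv2.resize(np.vstack(tiles),None,fx=.5,fy=.5,interpolation=cv2.INTER_AREA)[...,::-1] if 0 else np.vstack([cv2.resize(t,(480,300))[50:250] for t in tiles])[:600,:,::-1])
E
```

```text
body [ 0.502 -0.272  0.04 ] 0.571
housing [0.548 0.008 0.03 ] 0.548
cover [0.511 0.321 0.01 ] 0.604
cover 2.0584073464102115 [ 0.51  0.1   1.22 -0.    1.82  0.02]
3.625 [0.51138011 0.32116549 0.23996008]
housing 1.458407346410211 [-0.05 -0.05  1.37 -0.    1.82  0.06]
5.075 [0.54818386 0.00904044 0.23994125]
body 1.0584073464102106 [-0.56  0.01  1.31 -0.    1.82 -0.04]
6.425 [ 0.50273909 -0.27131469  0.24009488]
```

View pics/tiles.png

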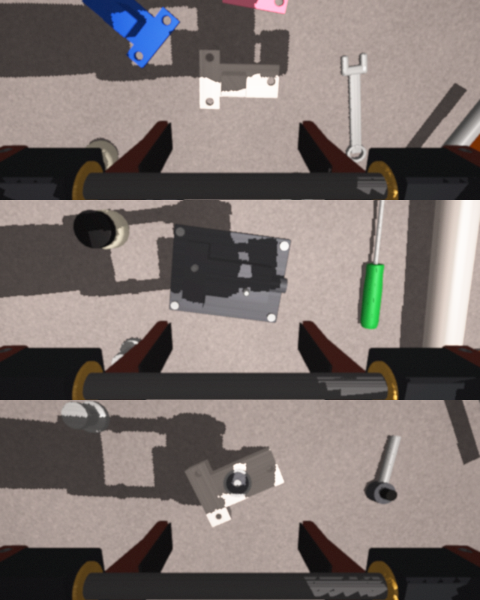

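The tiles show the silver cover at tile (238,80), clearly apart from blue and pink. The housing is at (230,272) and the body at (235,482), with arm shadows across all three. The shadows make colour unreliable, so I'll use depth height bands to get the T outlines.

```bash
cat >> h.py <<'E'
def blob(tag,zr,near,rad=.11):
    f=np.load(f"pics/{tag}.npz"); c=dict(mtx=f["mtx"],T=f["T"]); W=world(c,f["d"])
    m=(W[...,2]>zr[0])&(W[...,2]<zr[1])&(np.hypot(W[...,0]-near[0],W[...,1]-near[1])<rad)&(f["d"]>0)
    m=m.astype(np.uint8); n,l,s,_=cv2.connectedComponentsWithStats(m); k=1+np.argmax(s[1:,4]); return W,(l==k).astype(np.uint8),c,f["p"]
def tfit(W,m,c,z):
    """pose of T from filled top-face mask: area moments in world plane z"""
    cs,_=cv2.findContours(m,cv2.RETR_EXTERNAL,cv2.CHAIN_APPROX_NONE); k=max(cs,key=cv2.contourArea)
    P=ray(c,k[:,0,:],z)[:,:2]; M=cv2.moments(((P-P.mean(0))*1e4).astype(np.float32).reshape(-1,1,2))
    g=P.mean(0)+np.array([M["m10"],M["m01"]])/M["m00"]/1e4
    a=.5*np.arctan2(2*M["mu11"],M["mu20"]-M["mu02"]); 
    x=np.array([np.cos(a),np.sin(a)]); q=(P-g)@x
    w=np.abs((P-g)@[-x[1],x[0]])
    if q[w>.033].mean()>0: a+=np.pi; x=-x      # wide head lies at -x
    q=(P-g)@x; y=(P-g)@[-x[1],x[0]]
    print("area mm2",round(abs(M["m00"])*1e-2), "ext x",np.percentile(q,[1,99]).round(4),"y",np.percentile(y,[1,99]).round(4))
    return g+.0075*x,(a+np.pi)%(2*np.pi)-np.pi
E
python3 - <<'E'
from h import *
vis=[]
for k,zr,z,near in (("body",(.034,.047),.04,(.502,-.272)),("housing",(.039,.062),.045,(.548,.008)),("cover",(.004,.06),.008,(.511,.321))):
    W,m,c,p=blob("w_"+k,zr,near); t=W[m>0][:,2]; print(k,m.sum(),"z med",np.median(t).round(4),t.std().round(4)); o,a=tfit(W,m,c,z); print(o.round(4),round(a,3))
    v=p[...,::-1].copy(); cs,_=cv2.findContours(m,cv2.RETR_EXTERNAL,cv2.CHAIN_APPROX_NONE); cv2.drawContours(v,cs,-1,(0,255,255),1)
    R=np.array([[np.cos(a),-np.sin(a)],[np.sin(a),np.cos(a)]])
    v=cv2.convertScaleAbs(v,alpha=1.6,beta=20)
    ys,xs=np.nonzero(m); cy,cx=int(ys.mean()),int(xs.mean()); vis.append(cv2.resize(v[max(cy-75,0):max(cy-75,0)+150,cx-100:cx+100],(400,300),interpolation=cv2.INTER_CUBIC))
vis.append(np.zeros_like(vis[0])); cv2.imwrite("pics/crops.png",np.vstack([np.hstack(vis[:2]),np.hstack(vis[2:])]))
E
```

```text
body 6301 z med 0.04 0.0009
area mm2 7091 ext x [-0.0527  0.0673] y [-0.0448  0.0451]
[ 0.5058 -0.2735] -0.091
housing 6762 z med 0.0449 0.0018
area mm2 7082 ext x [-0.0526  0.0702] y [-0.045  0.045]
[0.5382 0.0148] -0.24
cover 5182 z med 0.0082 0.015
area mm2 7017 ext x [-0.0524  0.0674] y [-0.0449  0.0449]
[0.5184 0.3207] 0.464
```

View pics/crops.png

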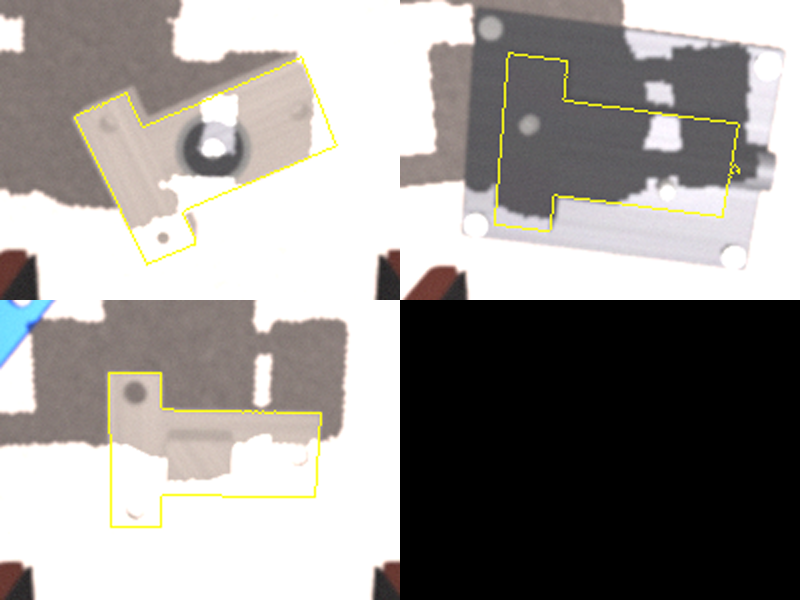

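The yellow outlines match all three T's, with areas of 7.0–7.1k against a nominal 7.2k mm². I'll re-measure the body and housing from the same tool-to-part relation, so the camera bias cancels, then grip.

```bash
cat >> h.py <<'E'
def at(o,a,x,y=0): return np.array([o[0]+x*np.cos(a)-y*np.sin(a),o[1]+x*np.sin(a)+y*np.cos(a)])
def look(tag,o,a,hz,zr,z,yaw=None):
    robot.movep([*at(o,a,-.005),hz],down(a if yaw is None else yaw)); robot.sleep(.25); shot("wrist",tag)
    W,m,c,p=blob(tag,zr,o); o,a=tfit(W,m,c,z); print(tag,o.round(4),round(a,4),sensors.get_time()); return o,a
E
python3 - <<'E'
from h import *
import json
print(sensors.get_contact_force(),sensors.get_width())
ho,ha=look("hv",(.5382,.0148),-.24,.245,(.039,.062),.045)
bo,ba=look("bv",(.5058,-.2735),-.091,.24,(.034,.047),.04)
json.dump(dict(ho=list(ho),ha=ha,bo=list(bo),ba=ba),open("st.json","w"))
print(sensors.get_qpos().round(2))
E
```

```text
[ 0.20631111  0.43704463 -0.61639324] 0.08788713250699125
area mm2 7097 ext x [-0.0525  0.076 ] y [-0.0449  0.0447]
hv [0.5381 0.0138] -0.2445 8.325
area mm2 7037 ext x [-0.0521  0.0672] y [-0.0449  0.0446]
bv [ 0.5054 -0.2742] -0.0992 9.7417
[-0.56  0.01  1.31  0.    1.82  1.1 ]
```

```bash
python3 - <<'E'
from h import *
import json
s=json.load(open("st.json"))
for tag,zr,z,n in (("hv",(.042,.048),.045,s["ho"]),("w_housing",(.042,.048),.045,s["ho"]),("bv",(.037,.043),.04,s["bo"]),("w_body",(.037,.043),.04,s["bo"])):
    W,m,c,p=blob(tag,zr,n); m=cv2.morphologyEx(m,cv2.MORPH_CLOSE,np.ones((13,13))); m=cv2.morphologyEx(m,cv2.MORPH_OPEN,np.ones((15,15)))
    o,a=tfit(W,m,c,z); print(tag,o.round(4),round(a,4))
    if tag in("hv","bv"): s[tag[0]+"o"],s[tag[0]+"a"]=list(o),a
    if tag=="hv":  # pins seen as tips
        for q in ((-.045,.012),(.028,-.012)):
            P=np.r_[at(o,a,*q),.057]; T=np.linalg.inv(c["T"]); r=c["mtx"]@(T[:3,:3]@P+T[:3,3]); u,v=(r[:2]/r[2]).round().astype(int)
            w=W[v-12:v+13,u-12:u+13]; k=w[...,2]>.0535; g=w[k].mean(0); print("pin",(u,v),k.sum(),g.round(4),"expected",P.round(4))
    
json.dump(s,open("st.json","w"))
E
```

```text
area mm2 7043 ext x [-0.0526  0.0675] y [-0.0448  0.0443]
hv [0.5381 0.0139] -0.2484
pin (np.int64(301), np.int64(217)) 57 [0.5051 0.0335 0.0793] expected [0.4974 0.0366 0.057 ]
pin (np.int64(325), np.int64(147)) 61 [ 0.5624 -0.0045  0.0559] expected [ 0.5623 -0.0046  0.057 ]
area mm2 6963 ext x [-0.0524  0.0674] y [-0.0449  0.0445]
w_housing [0.5379 0.0148] -0.2454
area mm2 7006 ext x [-0.0524  0.0672] y [-0.0451  0.0442]
bv [ 0.5055 -0.2741] -0.1036
area mm2 6891 ext x [-0.0529  0.0674] y [-0.044   0.0453]
w_body [ 0.5058 -0.2738] -0.0816
```

```bash
python3 - <<'E'
from h import *
import json
s=json.load(open("st.json")); s["ha"]=-.245; s["ba"]=-.098; json.dump(s,open("st.json","w"))
bo,ho=s["bo"],s["ho"]; q=down(s["ba"]); Q=down(s["ha"])
robot.move_l([*bo,.11],.25,ori=q); r=robot.move_l([*bo,.022],.1,stop_force=12)
print("touch",r,sensors.get_ee_pos()); jaws.gripper_to(.03,35); print("w",sensors.get_width(),sensors.get_contact_force(),sensors.get_time())
robot.move_l([*bo,.13],.12); print("w",sensors.get_width(),sensors.get_contact_force())
robot.movep([*ho,.13],Q); robot.move_l([*ho,.095],.1); robot.sleep(.3)
shot("wrist","held"); shot("side","side1"); shot("scene","scene1")
print(sensors.get_ee_pos(),sensors.get_width(),sensors.get_time())
def crop(t,x,y,w,h): return cv2.resize(cv2.imread(f"pics/{t}.png")[y:y+h,x:x+w],(400,300))
cv2.imwrite("pics/heldv.png",np.hstack([crop("held",120,60,400,300),crop("scene1",250,140,160,120)]))
E
```

```text
touch False [ 0.50608316 -0.2744387   0.02299019]
w 0.04958091830527432 [-0.07680402  0.91384572  0.87086589] 12.1167
w 0.050065789554126085 [ 0.38778501  0.881581   -4.22532004]
[0.53822608 0.0139692  0.0953264 ] 0.050061154826000244 15.2333
```

View pics/heldv.png

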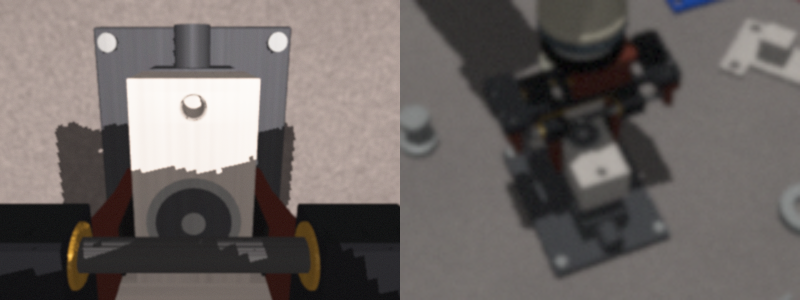

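Held body is square over the housing. Thread2 is at wrist pixel ~(313,166), so I'll check its offset in the tool and then lower with a force stop.

```bash
python3 - <<'E'
from h import *
import json
s=json.load(open("st.json")); ho,ha=s["ho"],s["ha"]
f=np.load("pics/held.npz"); c=dict(mtx=f["mtx"],T=f["T"]); g=cv2.cvtColor(f["p"],cv2.COLOR_RGB2GRAY)
w=g[148:186,293:333]; m=(w<160); n,l,st,ce=cv2.connectedComponentsWithStats(m.astype(np.uint8)); k=l[18,20] or 1+np.argmax(st[1:,4])
b=st[k]; uv=(293+b[0]+b[2]/2-.5,148+b[1]+b[3]/2-.5); print("hole bbox",b,uv)
h=ray(c,uv,.1123)[0]; e=sensors.get_ee_pos(); dx=(h[:2]-e[:2]); print("thread2 in tool x,y mm",(1e3*np.array([dx@[np.cos(ha),np.sin(ha)],dx@[-np.sin(ha),np.cos(ha)]])).round(1))
print("thread2 vs housing nose",(1e3*(h[:2]-at(ho,ha,.049))).round(1), "depth z",np.median(world(c,f["d"])[140:150,290:335,2]))
E
```

```text
hole bbox [  9  11  24  19 230] (np.float64(313.5), np.float64(168.0))
thread2 in tool x,y mm [48.  -0.7]
thread2 vs housing nose [-1.  -0.4] depth z 0.11376532445813627
```

```bash
python3 - <<'E'
from h import *
import json
s=json.load(open("st.json")); ho=s["ho"]
f0=sensors.get_contact_force()
r=robot.move_l([*ho,.083],.05,stop_force=10); print(r,sensors.get_ee_pos().round(4))
r=robot.move_l([*ho,.0665],.03,stop_force=10); robot.sleep(.2); print(r,sensors.get_ee_pos().round(4),(sensors.get_contact_force()-f0).round(1),sensors.get_wrist_torque().round(2),sensors.get_time())
E
```

```text
False [0.5376 0.0139 0.0821]
True [0.5379 0.0139 0.067 ] [ 1.  -0.4 12.3] [ 0.07 -0.13 -0.01] 16.35
```

Contact came at the seated height (0.067) with small side force, so the body is home. Next: release, check it, and look at the cover.

```bash
python3 - <<'E'
from h import *
import json
s=json.load(open("st.json")); ho,ha=s["ho"],s["ha"]
jaws.gripper_to(.075); robot.sleep(.3); print(sensors.get_contact_force())
robot.move_l([*ho,.14],.15)
robot.movep([*at(ho,ha,-.005),.285],down(ha)); robot.sleep(.25); shot("wrist","sv")
W,m,c,p=blob("sv",(.080,.092),ho); m=cv2.morphologyEx(m,cv2.MORPH_CLOSE,np.ones((13,13))); print("z",np.median(W[m>0][:,2]))
o,a=tfit(W,m,c,.085); s["so"],s["sa"]=list(o),a; print("seated",o.round(4),a,"housing",np.round(ho,4),ha)
co,ca=look("cv",(.5184,.3207),.464,.21,(.004,.06),.008)
W,m,c,p=blob("cv",(.004,.012),co); m=cv2.morphologyEx(m,cv2.MORPH_CLOSE,np.ones((41,41))); print([x for x in tfit(W,m,c,.008)])
W,m,c,p=blob("cv",(.041,.051),co); P=ray(c,np.argwhere(m)[:,::-1],.046)[:,:2].mean(0); print("boss centre",P,"exp",at(co,ca,-.008))
s["co"],s["ca"]=list(co),ca; json.dump(s,open("st.json","w"))
a=cv2.imread("pics/sv.png")[60:340,120:520]; b=cv2.imread("pics/cv.png")[60:340,120:520]; cv2.imwrite("pics/chk.png",np.hstack([a,b]))
E
```

```text
[-0.28004738  0.01978328  0.14010629]
z 0.08489997537311833
area mm2 7032 ext x [-0.0518  0.067 ] y [-0.0447  0.0448]
seated [0.5381 0.013 ] -0.2455280381415923 housing [0.5381 0.0139] -0.245
area mm2 7055 ext x [-0.0523  0.0674] y [-0.0447  0.0449]
cv [0.5188 0.3197] 0.4671 20.3167
area mm2 7100 ext x [-0.0522  0.0675] y [-0.0448  0.0448]
[array([0.51863947, 0.31975305]), np.float64(0.4659299604612803)]
boss centre [0.51267758 0.31672409] exp [0.51161356 0.31612588]
```

View pics/chk.png

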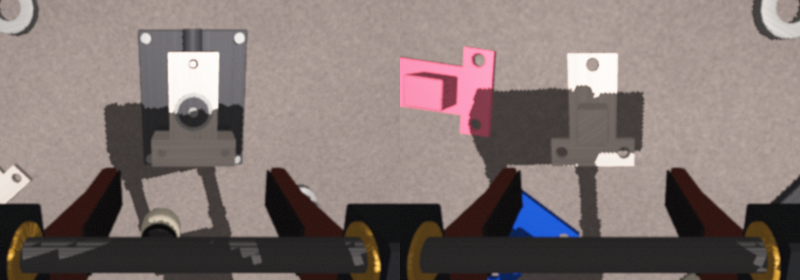

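The body sits home: top at z 0.0849, pose within 1 mm of the housing's. Right half shows the silver cover at (592,110), with pink at (450,90) and blue at (540,240) beside it and clear of the fingers. Now I'll grasp the boss.

```bash
python3 - <<'E'
from h import *
import json
s=json.load(open("st.json")); co,ca,so,sa=s["co"],s["ca"],s["so"],s["sa"]
g=at(co,ca,-.0075); jaws.gripper_to(.056)
robot.move_l([*g,.10],.2,ori=down(ca)); r=robot.move_l([*g,.029],.08,stop_force=10)
robot.sleep(.2); e=sensors.get_ee_pos(); print(r,e)
jaws.gripper_to(.015,45); print("w",sensors.get_width(),sensors.get_contact_force(),sensors.get_time())
s["gz"]=float(e[2])
robot.move_l([*g,.22],.15); print("w",sensors.get_width(),sensors.get_contact_force(),sensors.get_wrist_torque())
t=at(so,sa,-.0075); robot.movep([*t,.22],down(sa)); 
robot.move_l([*t,e[2]+.125],.1); robot.sleep(.4)
print(sensors.get_ee_pos(),sensors.get_width(),sensors.get_time()); shot("wrist","hov1"); shot("scene","hs1"); shot("side","hd1")
json.dump(s,open("st.json","w"))
def crop(t,x,y,w,h): return cv2.resize(cv2.imread(f"pics/{t}.png")[y:y+h,x:x+w],(400,300))
cv2.imwrite("pics/hovv.png",np.vstack([np.hstack([crop("hov1",120,60,400,300),crop("hs1",250,140,160,120)]),np.hstack([crop("hd1",260,140,160,120),crop("hov1",220,60,200,150)])]))
E
```

```text
False [0.51240297 0.31656752 0.02973711]
w 0.02997663119333062 [-0.38155192  0.17969397  0.48698738] 23.2917
w 0.029920825198324664 [ 0.04740436  0.4066188  -2.73775567] [ 0.00637393  0.00406854 -0.03703427]
[0.53090204 0.01472572 0.15506058] 0.029746182378454625 27.075
```

View pics/hovv.png

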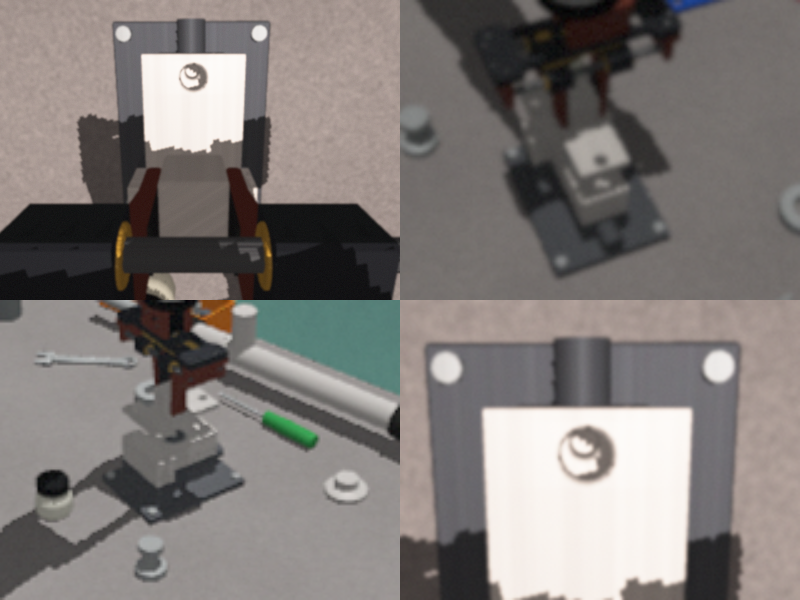

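The cover hovers square over the body with the same orientation, and the side view shows it level. Its stem hole is at wrist pixel ~(313,137). I'll descend to 16 mm and measure that hole.

```bash
python3 - <<'E'
from h import *
import json
s=json.load(open("st.json")); so,sa=s["so"],s["sa"]
R=np.array([[np.cos(sa),np.sin(sa)],[-np.sin(sa),np.cos(sa)]])
t=at(so,sa,-.0075); r=robot.move_l([*t,s["gz"]+.101],.05,stop_force=6); robot.sleep(.5)
e=sensors.get_ee_pos(); print(r,e,sensors.get_time()); shot("wrist","hov2"); shot("side","hd2")
for tag,z in (("hov1",.15506),("hov2",e[2])):
    zt=z-s["gz"]+.008
    f=np.load(f"pics/{tag}.npz"); c=dict(mtx=f["mtx"],T=f["T"]); W=world(c,f["d"])
    m=((np.abs(W[...,2]-zt)<.004)&(np.hypot(*(W[...,:2]-so).transpose(2,0,1))<.1)).astype(np.uint8)
    print(tag,"top z",np.median(W[m>0][:,2]),zt)
    cs,h=cv2.findContours(m,cv2.RETR_CCOMP,cv2.CHAIN_APPROX_NONE)
    for k,hh in zip(cs,h[0]):
        if hh[3]>=0 and cv2.contourArea(k)>60:
            P=ray(c,cv2.minEnclosingCircle(k)[0],zt)[0,:2]; print(cv2.contourArea(k),cv2.minEnclosingCircle(k),"hole in body frame mm",(1e3*R@(P-so)).round(1))
    ys,xs=np.nonzero(m); print("edge x mm",(1e3*(ray(c,np.c_[xs,ys],zt)[:,:2]-so)@R.T).max(0).round(1),(1e3*(ray(c,np.c_[xs,ys],zt)[:,:2]-so)@R.T).min(0).round(1))
a=cv2.imread("pics/hd2.png")[150:270,260:420]; b=cv2.imread("pics/hov2.png")[60:210,220:420]
cv2.imwrite("pics/fin.png",np.hstack([cv2.resize(a,(400,300)),cv2.resize(b,(400,300))]))
E
```

```text
False [0.53082164 0.01478478 0.13083941] 28.3583
hov1 top z 0.1339804773268798 0.13332289401654054
556.5 ((313.0869445800781, 135.7391357421875), 14.290159225463867) hole in body frame mm [49.7 -0.5]
edge x mm [60.1 24.4] [  1.  -25.8]
hov2 top z 0.10972988416641832 0.10910230120532477
555.0 ((313.4873352050781, 135.9430389404297), 13.829534530639648) hole in body frame mm [49.5 -0.7]
edge x mm [60.  24.4] [  0.9 -25.8]
```

View pics/fin.png

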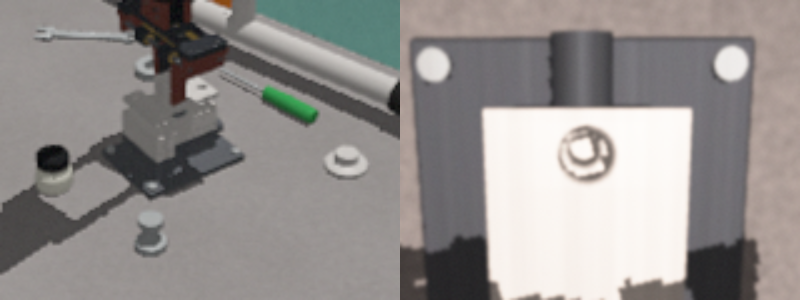

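The hole reads (+0.5, −0.6) mm from nominal, already well inside tolerance. I'll make that sub-millimetre correction, confirm it's still and hand in.

```bash
python3 - <<'E'
from h import *
import json
s=json.load(open("st.json")); so,sa=s["so"],s["sa"]
t=at(so,sa,-.008,.0006); print(robot.move_l([*t,s["gz"]+.101],.02,stop_force=6)); robot.sleep(1.0)
print(sensors.get_ee_pos(),np.abs(sensors.get_dq()).max(),sensors.get_width(),sensors.get_contact_force(),sensors.get_time())
workorder.job_done()
E
```

```text
False
[0.53043724 0.0154843  0.13075016] 0.0008088775381523189 0.029512899881926267 [-0.10869052  0.59970355 -1.90336969] 29.7083
the job is handed in; nothing more can be done
```

The pump body is home on the housing's pins and released. The job was handed in at 29.7 s with the gripper holding the cover about 16 mm above the body.

- **Body:** it reached its seated height with a vertical force of about 12 N and about 1 N of side force. After release, its top was at z 0.0849 m (nominal 0.085), about 1 mm from the measured housing position, and the yaw agreed within 1 mrad.
- **Cover:** before the last correction, the stem-end hole was within about 0.8 mm of its place. I then moved the cover about 0.8 mm to remove that offset and took no picture afterwards. The two head holes were out of the wrist camera's view; their alignment follows from the grip direction. The cover was level by eye in the side view.
- **At hand-in:** the arm was still (under 0.001 rad/s), and the fingers were at 29.5 mm on the 30 mm boss.
- **Disagreements:**
  - The vertical tool force read −1.9 N at the end, against −2.7 N just after lifting the cover. I put this down to sensor drift, since the depth reading showed the cover at its commanded height.
  - An earlier depth check of pin0 gave an implausible height (0.079 m). I ignored it because pin1 and the outline agreed.
- **Bystanders:** none were approached. I did not re-measure their positions.

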